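# Move the plating lamp over the plates

## Task

The plating lamp is parked at one end of its notched rail on the kitchen pass. Squeeze its release lever fully against the upright grip plate, keep it squeezed while you slide the lamp along the rail to the notch where its shade hangs over the stack of white plates, then let go so that it locks there. Do not shift the plates.

Things in the scene. Friction and masses are not known exactly. Their poses are not given: they have to be found in the camera images.
- handle (a point): Middle of the lamp carriage's squeeze handle, 108 mm up; z up, y along the rail from the parking notch to the others, x to the lamp post (16 mm thick, 282 tall, at x=113). Grip plate: fixed steel, x=4 to 12 mm, 60 wide, top at z=+17. Lever: 8 thick, 50 wide, top z=+12; squeezed it stands parallel at x=-12 to -4, at rest its outer face leans out to x=-28 (top -31). Deck 69 mm below.
- squeeze_lever (a joint): Release lever, rad: 0 let go, 0.26 fully squeezed (stop), sprung back; clear of the notches above 0.18; 0.15 to 0.18 if let go between notches. At the handle point it takes 8 N, 11 N when fully squeezed; grip with 20 to 30 N. Pinch from above, closing along the handle's x, centred on the handle point or up to 10 mm to its +x: only the lever gives. Then it slides with under 3 N.
- lamp (a point): Centre of the underside of the lamp's shade (dark cone, 100 mm wide, 212 mm up), fixed to the carriage 198 mm to +x of the handle. Four notches 130 mm apart along the rail: parking at one end, then one before each of the plates, a white bowl and a metal pan (in any order), where the lamp hangs centred on that thing to 10 mm. Let go within 12 mm of a notch's middle, the lever's tooth drops in.
- plates: Stack of five round white plates, 130 mm wide, 49 mm high, standing on the work surface beyond the rail; origin at the centre of its underside, z up. Its neighbours in the row are a round white bowl (100 mm wide, 65 high) and a rectangular metal pan (90 x 80 x 65 mm).
Mind the look-alikes: they are no part of the job. Leave any purple, red or turquoise look-alike of the plates alone.

How it is judged (in metres and radians):
On the way, in this order (a step that is already met when the one before it is completed fails the run):
1. the release lever is squeezed while the lamp is still in its parking notch (value of joint squeeze_lever above 0.18 rad and distance of lamp from where it was at the start of the episode below 0.02 m), for 0.1 s.
2. the lamp is over the plates with the lever still squeezed (value of joint squeeze_lever above 0.18 rad and horizontal distance between lamp and plates below 0.03 m), for 0.1 s.
At the end, for the whole second after the job is handed in: The centre of the lamp's shade is within 20 mm, seen from above, of the centre of the plate stack; the lever is let go and its tooth is down in the notch (lever below 0.04 rad, at rest); the plates have moved less than 15 mm (horizontal distance between lamp and plates below 0.02 m and value of joint squeeze_lever below 0.04 rad and velocity of joint squeeze_lever below 0.05 rad/s and distance of plates from where it was at the start of the episode below 0.015 m); the robot touches nothing.
It fails at once if the plates are moved by more than 15 mm (distance of plates from where it was at the start of the episode above 0.015 m).
It fails at once if the lever is let go and the lamp locked at a wrong notch on the way (value of joint squeeze_lever below 0.04 rad and distance of lamp from where it was at the start of the episode above 0.03 m and horizontal distance between lamp and plates above 0.03 m).
It also fails if it takes over 38 s, if anything falls off the work surface, if the arm or the gripper's body presses on something with over 40 N, if the wrist force passes 120 N, or if a joint passes its speed limit or range.

## Robot

A 6-joint arm with a two-finger parallel gripper is mounted at the origin on the work surface. World frame = base frame: x ahead of the robot, y to its left, z up, the work surface at z = 0. Lengths are in mm, angles in rad, forces in N, time in s.
With the tool pointing down it reaches from about 350 to 1000 mm from the base axis. Payload 7.1 kg.
Tool frame: the origin (TCP) lies at the very end of the fingers, on their centre line; the grasp point (between the pads) lies 19 mm behind it; z points along the fingers, y is the direction in which the jaws open and shut (so a half turn about z gives the same grasp; the last joint's range is limited). The gripper opens to 85 mm and grips with 20 to 120 N. Pads are 22 mm wide; open, the fingers measure 114 mm over their backs; the gripper's body (76 mm by 85 mm) begins 54 mm behind the grasp point. The pads swing forward as they close: fully open they stand 13 mm farther back than shut.
Start: joints at [1.328, 0.423, 1.63, -0, 1.089, -0.019], TCP at [138.679, 609.404, 231.319] pointing down, gripper open.
Joint ranges: [-3, 3], [-0.9, 2.11], [0.09, 2.58], [-1.31, 4.45], [0.11, 2.69], [-2.54, 2.54]. Speed limits (rad/s): [2.39, 2.39, 3.01, 3.14, 3.14, 3.14].

## Interface

Orientations are given as a rotation vector (axis times angle).
In Python, from station import sense, get_image, sign_off, boxes_of gives the robot as it stands. The module is installed in compiled form; this text tells all that it offers.
- The arm moves only by the tool send_rows, never from a script. Its argument "increments" is a list of rows, each a list of 5 numbers: the shift along the world's x, y, z in mm, then the turn about the world's z in rad, then the closure, from 0 (fully open) to 1 (shut). In form: [[x, y, z, twist, jaw], ...]. A call has 1 to 8 rows; each row is the pose to reach, as a shift and turn from the pose commanded when the call began; what a row does not reach only later rows make up. A row lasts 1/8 s, in which the tool goes at most 62.5 mm and 10.7 degrees, less where a joint would pass 70% of its speed; a pose out of reach is approached as far as the arm can. A call with a gripper value outside its range is refused whole. The fingers move at their own pace and stop on an object; "squeeze" is the grip in N (left out, the last holds). Time passes only in rows, so rows that repeat a pose let the fingers close. It gives the time, the measured TCP pose, the force and the opening at its end, in the units of the state.
- sense(): the state, without advancing time (a new reading comes with each control period).
- get_image(name): name is "side" or "top" or "wrist"; returns a dict with "pixels" (400x640x3 uint8, blue, green, red), "vertical_fov" (degrees; the focal length in pixels is half the picture's height over the tangent of half this angle, whatever the lens; pixels are square), "cx", "cy" (the principal point, pixels), "position" and "rotation" of the camera in the world. Camera axes: x right, y up, looking along -z (the intrinsics and any distortion apply to the point x, -y, -z); pixel columns grow to the right and rows downward; lengths in mm; the calibration is good to about 2 mm. A picture is of the moment at which its call begins. There is no depth.
- sign_off(): hands the job in, once; it reports no verdict.
Trained networks look in a picture, given as the dict that the camera call returned (one of the last four; its "shot" number tells which), for a name from the list of things; names that differ only in an ending like _2 or _b are one class to them, and where a whole thing is asked for, a point or a joint stands for the part that bears it (a point fixed in the world has none). Each returns a list of dicts, best first, with "confidence" (0 to 1); they miss things now and then, are a little off and sometimes report something else, mostly with a low value. They report only what shows in the picture. A call takes as long as a camera call. They do not tell look-alikes from the thing itself.
- boxes_of(name, picture): "extent" ([left, top, right, bottom] in pixels, round what is visible of it).
The state is a dict: "t": time; "joint_pos": joint angles; "qd": joint speeds; "joint_torque": joint torques, N m; "eef_pos": TCP position; "eef_rot": TCP orientation; "ft_force": force on the tool from outside, world axes, zero at the start; "ft_torque": the same for the moment, N m; "width": opening from 0.0 (shut) to 1.0 (fully open).
Only numpy, scipy, OpenCV 4.12 (cv2) and the standard library are available. Lean on these libraries where they do the work, as an engineer would, in place of code of your own. Each camera call takes 0.05 s, during which the arm holds its last target. There are 200 camera calls.

## Working session

There is one attempt and no reset: what is moved stays moved. The work goes in short steps, Python scripts to look and compute and a tool call to move; the robot and the scene stay as the last step left them, time stands still between calls to the robot, and variables do not carry over. Pictures are saved under pics/ and viewed, about 8 in all and at most 12, crops included, and the job is handed in when it is done.

Besides the shell and the picture viewer there is one more tool, called as name(argument=value, ...) on one line, values as JSON. send_rows: Moves the arm, as the interface text tells. Its arguments: {"type":"object","properties":{"increments":{"type":"array","items":{"type":"array","items":{"type":"number"}}},"squeeze":{"type":"number"}},"required":["increments"]}

```bash
mkdir -p pics
cat > h.py <<'E'
import numpy as np, cv2, pickle
from station import *
def K(p):
    f=200/np.tan(np.radians(p['vertical_fov'])/2); return f
def proj(p,X):
    c=np.asarray(p['rotation']).T@(np.asarray(X,float)-p['position']); f=K(p)
    return np.array([p['cx']+f*c[0]/-c[2], p['cy']-f*c[1]/-c[2]])
def ray(p,u,v):
    f=K(p); d=np.asarray(p['rotation'])@np.array([(u-p['cx'])/f,-(v-p['cy'])/f,-1]); return np.asarray(p['position'],float),d
def atz(p,u,v,z):
    o,d=ray(p,u,v); return o+d*(z-o[2])/d[2]
E
python3 - <<'E'
from h import *
s=sense(); print({k:np.round(s[k],3) for k in s})
for n in ["side","top","wrist"]:
    p=get_image(n); cv2.imwrite(f'pics/{n}0.png',p['pixels']); pickle.dump(p,open(f'{n}0.pkl','wb'))
    print(n,{k:(np.round(p[k],3).tolist() if k!='pixels' else 0) for k in p})
    for o in ['handle','lamp','plates','squeeze_lever']:
        print(o,[(np.round(b['extent']).tolist(),round(b['confidence'],2)) for b in boxes_of(o,p)])
E
```

```text
{'t': np.float64(0.0), 'joint_pos': array([ 1.328,  0.424,  1.631, -0.   ,  1.089, -0.019]), 'qd': array([ 0.   , -0.   ,  0.001, -0.   , -0.001,  0.   ]), 'joint_torque': array([-1.0000e-03, -5.5737e+01, -2.8174e+01, -0.0000e+00,  7.0000e-03,
        0.0000e+00]), 'eef_pos': array([138.549, 608.882, 230.531]), 'eef_rot': array([-3.510e-01, -3.122e+00,  2.000e-03]), 'ft_force': array([-0.223,  0.099, -0.171]), 'ft_torque': array([-0.008, -0.035, -0.053]), 'width': np.float64(0.998)}
side {'pixels': 0, 'vertical_fov': 55.371, 'cx': 324.1, 'cy': 194.797, 'position': [316.655, -699.543, 981.168], 'rotation': [0.75, -0.124, -0.26], 'shot': 1}
handle [([298.0, 219.0, 440.0, 308.0], 0.65)]
lamp [([302.0, 221.0, 441.0, 311.0], 0.93)]
plates [([353.0, 195.0, 393.0, 227.0], 0.98), ([236.0, 148.0, 270.0, 177.0], 0.97), ([335.0, 139.0, 370.0, 165.0], 0.96), ([296.0, 128.0, 329.0, 157.0], 0.78), ([414.0, 303.0, 473.0, 365.0], 0.57), ([301.0, 271.0, 336.0, 302.0], 0.3)]
squeeze_lever [([301.0, 271.0, 338.0, 304.0], 0.66)]
top {'pixels': 0, 'vertical_fov': 54.108, 'cx': 317.01, 'cy': 199.89, 'position': [514.274, 18.938, 1161.625], 'rotation': [0.028, -0.022, -1.584], 'shot': 2}
handle [([385.0, 109.0, 438.0, 247.0], 0.76)]
lamp [([384.0, 111.0, 436.0, 247.0], 0.88)]
plates [([288.0, 117.0, 334.0, 165.0], 0.83), ([168.0, 242.0, 215.0, 290.0], 0.75), ([438.0, 106.0, 489.0, 155.0], 0.71), ([143.0, 154.0, 190.0, 198.0], 0.66)]
squeeze_lever [([393.0, 215.0, 413.0, 246.0], 0.54)]
wrist {'pixels': 0, 'vertical_fov': 60.439, 'cx': 326.991, 'cy': 200.508, 'position': [68.298, 625.582, 374.603], 'rotation': [-0.242, -0.193, 1.338], 'shot': 3}
handle []
lamp []
plates [([132.0, 336.0, 243.0, 400.0], 0.88)]
squeeze_lever []
```

View pics/top0.png

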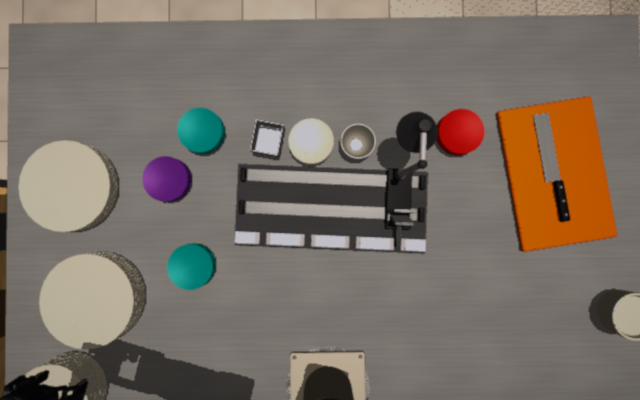

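View pics/side0.png

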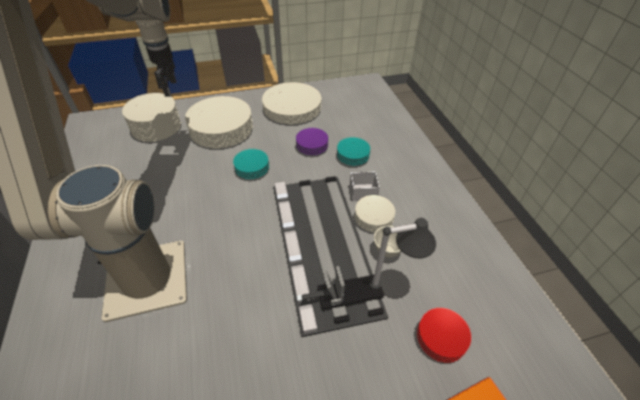

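The top view shows the lamp parked at the rail's right end, with its shade at about (416,132). Next along the row are the bowl (358,141), the white plates (311,141) and the pan (268,139), so the plates are two notches away, about 260 mm.

```bash
cat >> h.py <<'E'
from scipy.spatial.transform import Rotation as R
def load(n):
    p=pickle.load(open(n,'rb')); p['rotation']=R.from_rotvec(p['rotation']).as_matrix(); return p
def grab(n,f):
    p=get_image(n); cv2.imwrite(f'pics/{f}.png',p['pixels']); pickle.dump(p,open(f'{f}.pkl','wb')); return load(f'{f}.pkl')
E
python3 - <<'E'
from h import *
t=load('top0.pkl'); s=load('side0.pkl')
def c(e): return (e[0]+e[2])/2,(e[1]+e[3])/2
print('plates',atz(t,311,141,49), atz(s,375,213,46))
print('bowl',atz(t,358,141,65),'pan',atz(t,268,138,65))
print('lamp',atz(t,416,132,235))
for n,u,v in [('railL',240,166),('railR',426,173),('frontL',235,244),('frontR',425,252)]: print(n,atz(t,u,v,39))
im=t['pixels']; 
a=cv2.resize(im[100:260,370:450],None,fx=3.7,fy=3.7,interpolation=cv2.INTER_CUBIC)
b=cv2.resize(s['pixels'][210:335,285:450],None,fx=2.9,fy=2.9,interpolation=cv2.INTER_CUBIC)
h=max(a.shape[0],b.shape[0]); C=np.zeros((h,a.shape[1]+b.shape[1],3),np.uint8); C[:a.shape[0],:a.shape[1]]=a; C[:b.shape[0],a.shape[1]:]=b
print(C.shape,a.shape); cv2.imwrite('pics/crop.png',C)
E
```

```text
plates [718.2276859   38.10965854  49.        ] [715.74295134  24.69393383  46.        ]
bowl [713.36973423 -94.4173068   65.        ] pan [725.55458286 158.86755408  65.        ]
lamp [ 702.01123486 -215.0566865   235.        ]
railL [650.69582694 243.61392235  39.        ]
railR [ 622.90331043 -290.64735039   39.        ]
frontL [427.05079244 259.60890673  39.        ]
frontR [ 397.02128956 -282.69292683   39.        ]
(592, 774, 3) (592, 296, 3)
```

View pics/crop.png

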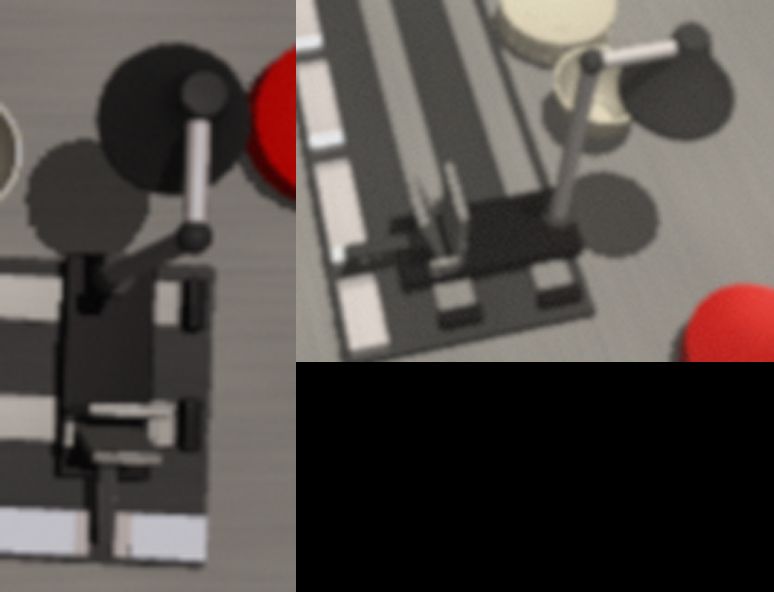

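Run:
```python
from h import *
t=load('top0.pkl'); s=load('side0.pkl')
k=3.7; T=lambda a,b:(370+a/k,100+b/k)
y=np.array([.053,.9986,0]); x=np.array([.9986,-.053,0])
lamp=atz(t,*T(174,119),212); print('lamp',lamp,'->handle',lamp-198*x)
pl=atz(t,*T(131,410),125); print('plate top',pl,'->handle',pl-8*x)
lv=atz(t,*T(127,459),120); print('lever top mid',lv,'->handle',lv+27*x)
print('side plate top mid',atz(s,285+(456-296)/2.9,210+180/2.9,125))
st=atz(t,311,141,49);print('stack - lamp',st-lamp)
```

```text
lamp [ 706.23699653 -223.35584087  212.        ] ->handle [ 508.51419653 -212.86184087  212.        ]
plate top [ 515.15189673 -210.29461605  125.        ] ->handle [ 507.16309673 -209.87061605  125.        ]
lever top mid [ 480.07509492 -207.79961303  120.        ] ->handle [ 507.03729492 -209.23061303  120.        ]
side plate top mid [ 520.42268336 -201.98206106  125.        ]
stack - lamp [  11.99068937  261.46549941 -163.        ]
```

send_rows(increments=[[60,-60,10,-0.15,0],[115,-120,20,-0.3,0],[170,-180,30,-0.45,0],[215,-240,30,-0.6,0],[255,-300,30,-0.75,0],[295,-360,30,-0.9,0],[315,-420,30,-1.05,0],[330,-480,30,-1.2,0]], squeeze=25)

```text
t: 1.75
eef_pos: [435.1, 211.0, 261.2]
eef_rot: [2.058, 2.373, 0.002]
ft_force: [0.5, 0.4, -0.3]
width: 1.002
```

send_rows(increments=[[30,-60,0,-0.1,0],[40,-120,-5,-0.2,0],[41,-180,-15,-0.2,0],[41,-240,-20,-0.2,0],[41,-300,-25,-0.2,0],[41,-330,-30,-0.2,0],[41,-340,-30,-0.2,0],[41,-340,-30,-0.2,0]])

```text
t: 2.75
eef_pos: [475.0, -127.4, 230.9]
eef_rot: [-2.28, -2.161, -0.0]
ft_force: [-0.0, 0.7, -0.2]
width: 0.996
```

Run:
```python
from h import *
p=grab('wrist','wrist1'); s=sense(); print(s['eef_pos'],R.from_rotvec(s['eef_rot']).as_matrix()[:2,:2],s['joint_pos'])
for o in ['handle','squeeze_lever']: print(o,[(b['extent'],b['confidence']) for b in boxes_of(o,get_image('wrist'))])
for h in [(507.5,-210,108)]:
    h=np.array(h); y=np.array([.053,.9986,0]); x=np.array([.9986,-.053,0]); z=np.array([0,0,1])
    for X in [h+8*x+17*z+d*y for d in(-30,30)]+[h-27*x+12*z+d*y for d in(-25,25)]: 
        q=proj(p,X); print(q); cv2.circle(p['pixels'],tuple(int(a) for a in q.round()),3,(0,0,255),1)
cv2.imwrite('pics/wrist1m.png',p['pixels'])
```

```text
[ 474.98448376 -126.77067332  230.97487725] [[ 0.05296241  0.9985965 ]
 [ 0.99859647 -0.05296244]] [-2.85202889e-01  2.27377975e-01  1.91920954e+00  3.49305756e-04
  9.94967190e-01 -2.32405872e-01]
handle [([270.2, 213.8, 557.7, 329.5], 0.85)]
squeeze_lever []
[380.2170024  324.38909621]
[383.48353096 259.89085499]
[338.74790007 315.74496425]
[339.31780472 262.74901371]
```

View pics/wrist1m.png

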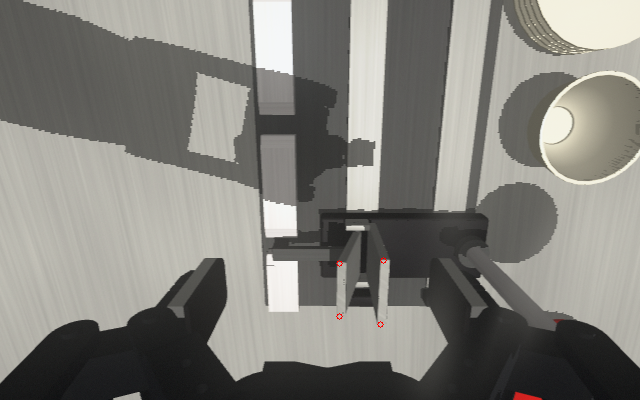

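The wrist view confirms the handle: my projected plate and lever top edges (red marks near (381,260–324) and (339,263–316)) sit on the real ones. The handle is at about (508,-210,108) with a yaw of -0.053.

send_rows(increments=[[15,-40,0,0,0],[30,-75,0,0,0],[35,-83,-10,0,0],[35,-83,-45,0,0],[35,-83,-80,0,0],[35,-83,-115,0,0],[35,-83,-141,0,0],[35,-83,-141,0,0]])

```text
t: 4.0
eef_pos: [508.0, -208.5, 87.7]
eef_rot: [-2.275, -2.16, 0.003]
ft_force: [0.3, -0.1, 0.5]
width: 1.0
```

Run:
```python
from h import *
p=grab('wrist','wrist2'); q=get_image('side'); s=sense(); print(s['eef_pos'],s['ft_force'])
C=np.vstack([p['pixels'][160:],q['pixels'][170:330,220:540].repeat(2,0).repeat(2,1)]); cv2.imwrite('pics/c2.png',C)
```

```text
[ 509.97211079 -209.64358424   90.12366899] [ 0.4754912  -0.10689712  0.58586857]
```

View pics/c2.png

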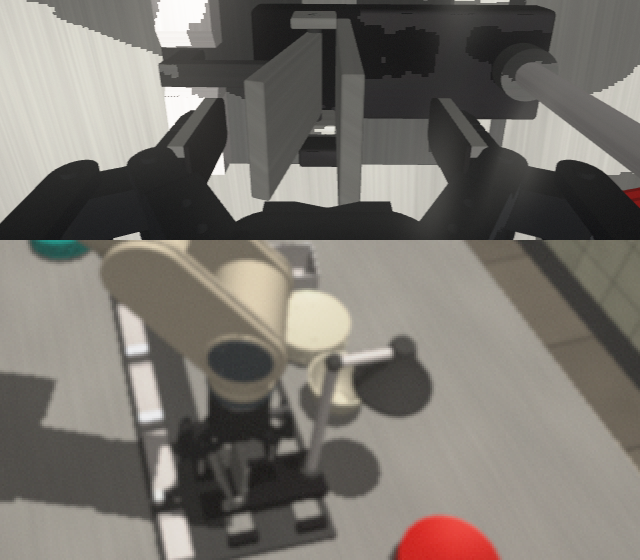

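Lever and plate stand between the open jaws with clearance on both sides, and the post is clear at the right. Next I close the jaws.

send_rows(increments=[[0,0,0,0,1],[0,0,0,0,1],[0,0,0,0,1],[0,0,0,0,1],[0,0,0,0,1],[0,0,0,0,1],[0,0,0,0,1],[0,0,0,0,1]], squeeze=27)

```text
t: 5.1
eef_pos: [508.7, -210.1, 90.7]
eef_rot: [-2.279, -2.16, 0.002]
ft_force: [-6.0, 0.2, 6.1]
width: 0.27
```

Run:
```python
from h import *
p=grab('wrist','wrist3'); s=sense(); print(s['t'],s['eef_pos'],s['ft_force'],s['width']*85)
cv2.imwrite('pics/c3.png',p['pixels'][140:])
```

```text
5.15 [ 508.70013335 -210.13816753   90.70657422] [-6.31260235  0.0330493   7.015874  ] 22.659271706122087
```

View pics/c3.png

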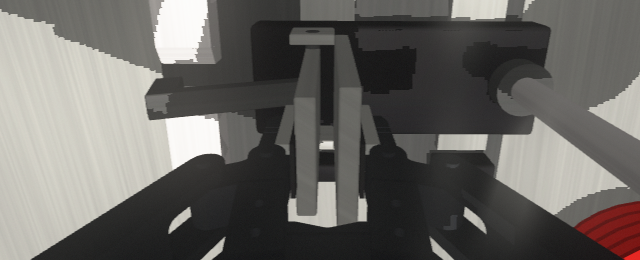

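The opening is about 23 mm, which matches the 24 mm of a full squeeze, and the lever now stands parallel to the plate. Sliding 260 mm along the rail.

send_rows(increments=[[0.5,8,0,0,1],[1.2,22,0,0,1],[2.1,40,0,0,1],[3.2,60,0,0,1],[4.2,80,0,0,1],[5.3,100,0,0,1],[6.4,120,0,0,1],[7.4,140,0,0,1]])

```text
t: 6.15
eef_pos: [516.7, -69.7, 90.7]
eef_rot: [-2.28, -2.161, 0.001]
ft_force: [-4.4, -2.1, 5.9]
width: 0.272
```

send_rows(increments=[[1.1,20,0,0,1],[2.1,40,0,0,1],[3.2,60,0,0,1],[4.2,80,0,0,1],[5.2,98,0,0,1],[5.9,111,0,0,1],[6.4,119,0,0,1],[6.4,119.5,0,0,1]])

```text
t: 7.15
eef_pos: [523.5, 50.1, 90.7]
eef_rot: [-2.279, -2.162, -0.001]
ft_force: [-3.5, 1.1, 6.2]
width: 0.272
```

Run:
```python
from h import *
p=grab('top','top4'); w=get_image('wrist'); s=sense(); print(s['t'],s['eef_pos'],s['ft_force'],s['width']*85)
for o in ['lamp','plates']: print(o,[(np.round(b['extent']).tolist(),round(b['confidence'],2)) for b in boxes_of(o,p)])
a=p['pixels'][90:260,220:440]; a=cv2.resize(a,None,fx=2.5,fy=2.5,interpolation=cv2.INTER_CUBIC)
cv2.imwrite('pics/c4.png',a)
```

```text
7.25 [523.53698475  49.80984324  90.67569412] [-2.78840889  0.1552994   7.13802134] 23.223681666757614
lamp [([292.0, 107.0, 330.0, 240.0], 0.61)]
plates [([291.0, 125.0, 334.0, 167.0], 0.85), ([181.0, 108.0, 226.0, 154.0], 0.84), ([166.0, 240.0, 218.0, 292.0], 0.78), ([143.0, 158.0, 193.0, 198.0], 0.66), ([436.0, 107.0, 489.0, 154.0], 0.64)]
```

View pics/c4.png

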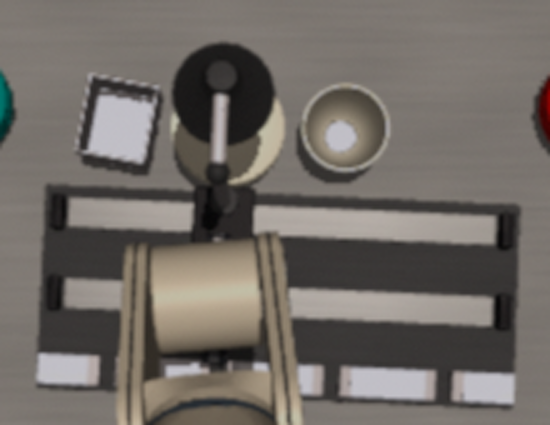

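Run:
```python
from h import *
t=load('top4.pkl'); l=atz(t,220+223/2.5,90+93/2.5,212); print(l, atz(t,311,141,49), atz(t,220+228/2.5,90+129/2.5,49))
```

```text
[722.27131939  39.24479835 212.        ] [718.2276859   38.10965854  49.        ] [716.49661818  37.5612802   49.        ]
```

The lamp hangs within about 5 mm of the stack centre, and the travel matches two notch spacings. Releasing, then straight up.

send_rows(increments=[[0,0,0,0,0],[0,0,0,0,0],[0,0,0,0,0],[0,0,0,0,0],[0,0,0,0,0],[0,0,0,0,0],[0,0,0,0,0],[0,0,0,0,0]])

```text
t: 8.35
eef_pos: [523.8, 49.2, 89.8]
eef_rot: [2.279, 2.162, 0.0]
ft_force: [0.2, -0.7, 0.5]
width: 1.0
```

Run:
```python
from h import *
p=grab('wrist','wrist5'); s=sense(); print(s['t'],s['eef_pos'],s['ft_force'],s['width']*85)
cv2.imwrite('pics/c5.png',p['pixels'][100:])
```

```text
8.4 [523.72550679  49.14389609  89.81412873] [ 0.09869726  1.08616044 -0.02982939] 84.92137433590705
```

View pics/c5.png

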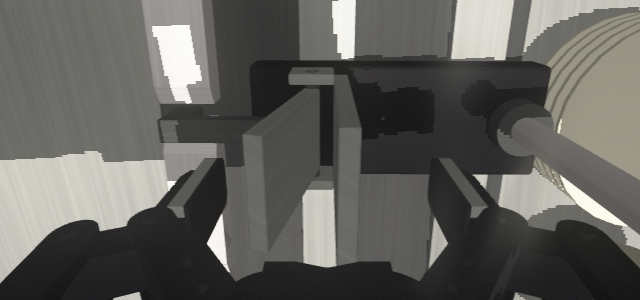

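The lever leans out just as it did in the parked picture (outer edge at column 245, against 247 then), so the tooth is down. Retreating.

send_rows(increments=[[0,0,20,0,0],[0,0,55,0,0],[0,0,95,0,0],[0,0,135,0,0],[-30,0,150,0,0],[-70,0,150,0,0],[-100,0,150,0,0],[-100,0,150,0,0]])

```text
t: 9.4
eef_pos: [421.7, 49.1, 239.8]
eef_rot: [-2.279, -2.162, 0.001]
ft_force: [0.4, -0.6, -0.5]
width: 1.003
```

Run:
```python
from h import *
p=grab('top','top6'); q=grab('wrist','wrist6'); s=sense(); print(s['t'],s['eef_pos'],s['ft_force'],s['width']*85)
C=np.vstack([cv2.resize(p['pixels'][90:260,220:440],(550,425),interpolation=cv2.INTER_CUBIC),cv2.resize(q['pixels'],(550,344))[170:]]); cv2.imwrite('pics/c6.png',C)
```

```text
9.5 [424.29429003  49.2150806  240.1885233 ] [ 0.17235098 -0.16193547  0.48516368] 84.80928462941162
```

View pics/c6.png

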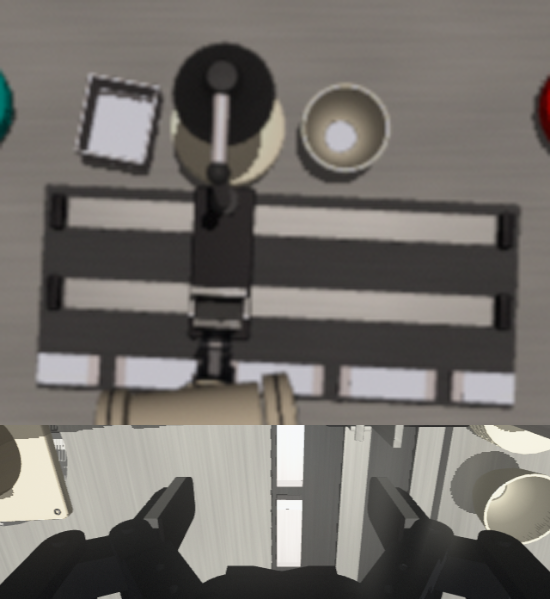

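The arm is clear, the lamp is still over the white plates (shade at crop (223,93)), and the lever leans out at rest. Handing in.

```bash
python3 -c "
from station import sign_off; print(sign_off())"
```

```text
the job is handed in; nothing more can be done
None
```

The lamp is over the white plates and let go there. I squeezed the release lever fully in the parking notch, slid the lamp 260 mm (two notches) with it held, released it and backed the arm away. I handed in at about 9.5 s of the 38 s allowed; `sign_off` gives no verdict.

- **Squeeze:** the jaw opening stayed at about 23 mm through the whole slide. That matches the 24 mm expected for a fully squeezed lever.
- **Position:** measured just before release, the shade centre was about 5 mm from the stack centre, against the 20 mm limit. The picture after I backed away shows it in the same place.
- **Lock:** the lever leans out as it did when parked, so I take the tooth to be down. I judged this from the pictures, as there is no direct reading of the lever joint.
- **Plates and contact:** the stack shows no visible shift. The arm is clear and the force readings are near zero.

No check failed. One disagreed: in the first side view the plates came out about 13 mm off from the top view. I used the top view, and the travel distance and the later pictures agreed with it.

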